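# Load the leaf plate and crank it into the scanner

### The job

Slide the thin leaf plate along its tray until it sticks out over the tray's open end, pinch it there, and lay it flat on the feed carriage's deck, between the two end lips. Then take the crank by its loose black grip and, keeping hold of the grip all the way, wind it clockwise (seen from above) until the carriage is fully home at its stop under the scanner bridge, and let go. Do not drop the plate, and leave the other things on the bench where they are.

Things in the scene. Friction and masses are not known exactly. Their poses are not given: they have to be found in the camera images.
- plate_center (a point): Centre (half-way up) of the loose leaf plate: flat bare aluminium, 54 mm wide along its x, 110 mm long along its y, 3 mm thick, about 50 g, a dried brown leaf fixed flat on top. It lies in the tray's channel, long side along it, and slides easily. Turned half round it lies on the deck just as well.
- tray_mouth (a point): Middle of the tray's open end, on the channel floor, 40 mm above the bench. From here the channel (flat, straight, 62 mm wide) runs 210 mm along this frame's +y to a closed end; the plate slides out towards -y, where there is free air down to the bench. The plate starts with its leading end 2 to 20 mm inside the mouth, 80 to 98 mm of channel free behind it.
- deck (a point): Centre of the deck's flat top on the feed carriage, 40 mm above the bench. Aluminium, 36 mm wide along x: the plate sticks out 9 mm on each side, and beside the deck the fingers have free air down to 12 mm above the bench. A lip 6 mm high crosses each end, 120 mm apart inside along y; the plate lies between them, long side along y. The carriage travels towards -y, to the bridge.
- carriage (a joint): Travel of the carriage in m: it grows towards the bridge, 0 to 0.04 at the start, 0.130 fully home at the stop (deck centre right under the bridge). Only the crank moves it: 75 mm per turn.
- crank (a joint): Crank angle in rad, growing clockwise seen from above; 10.89 at the home stop, 7.6 to 10.9 rad (1.2 to 1.7 turns) left at the start. At 0 the crank arm points from its axis along the stand's +y. It stays where it is left; 0.12 N m (2 to 3 N at the grip) turns it.
- crank_grip (a point): Centre (half-way up) of the crank's upright black plastic grip sleeve: a cylinder 24 mm across, 50 mm tall (65 to 115 mm above the bench), free to spin on its own pin, so the hand need not turn with the crank. It circles the crank axis at 50 mm. Under it runs the flat steel crank arm, its top 63 mm above the bench.
- sleeve: The same grip sleeve; origin at the centre of its lower end, 65 mm above the bench.
- crank_axis (a point): Point on the crank's upright axis at the height of the grip's middle, 90 mm above the bench; its y axis is the stand's y, pointing from the bridge to the crank.
- tray: Fixed white plastic tray block, 82 mm wide (x), 216 mm long (y), channel floor 40 mm above the bench; rims 6 mm high along both long sides and across the +y end, open at the -y end. Origin under its middle, on the bench.
- stand: Fixed feed stand: grey base plate 130 (x) by 470 mm (y), 12 mm thick, origin under its middle. Crank's white gear housing at y = +160 mm, 76 mm square, 52 mm high, crank hub up to 64 mm. White scanner bridge over the rail at y = -140 mm: 126 mm wide, 40 mm along y, 105 mm high, opening 98 mm wide and up to 79 mm above the bench.
- plate: The leaf plate itself; origin at the centre of its underside.
- dish: Bystander: shallow covered glass dish, 92 mm across, 18 mm high; origin at the centre of its underside. Leave alone.
- beaker: Bystander: open glass beaker, 68 mm across, 85 mm high; origin at the centre of its underside. Leave alone.
- wash_bottle: Bystander: white plastic bottle, 66 mm across, 160 mm high; origin at the centre of its underside. Leave alone.
- jar: Bystander: amber glass jar with black cap, 60 mm across, 75 mm high; origin at the centre of its underside. Leave alone.
- spatula: Bystander: broad-bladed spatula with a wooden handle, lying flat, 180 mm long; origin at the underside. Leave alone.
- brush: Bystander: brush lying flat, 160 mm long; origin at the centre of its underside. Leave alone.
- weight: Bystander: brass balance weight with a knob, 36 mm across, 44 mm high; origin at the centre of its underside. Leave alone.
Not all that is in view belongs to the job. Of the things that look like the plate, the largest one is meant.

How it is judged:
On the way, in this order (a step that is already met when the one before it is completed fails the run):
1. the plate, still lying flat in the tray, sticks out at least 20 mm over the open end (y of plate_center in the frame of tray_mouth between -0.01 and 0.035 m and z of plate_center in the frame of tray_mouth below 0.004 m and angle between plate_center's own z axis and vertical below 0.05 rad), for 0.1 s.
2. the plate lies flat on the deck between the lips, let go, with the carriage still out (x of plate_center in the frame of deck between -0.01 and 0.01 m and y of plate_center in the frame of deck between -0.007 and 0.007 m and z of plate_center in the frame of deck between -0.001 and 0.003 m and angle between plate_center's own z axis and vertical below 0.035 rad and angle between the y axis of plate_center and the y axis of deck, either way round below 0.12 rad and contact force between the fingers and plate below 0.05 N and value of joint carriage below 0.06 m), for 0.2 s.
3. the carriage is being wound in by the held grip, past three quarters of its travel (value of joint carriage above 0.1 m and contact force between the fingers and sleeve above 0.5 N).
At the end, for the whole second after the job is handed in: The carriage is home (travel over 126 of 130 mm) and at rest; the plate lies flat on its deck between the lips, within 10 mm across, 7 mm along and 0.12 rad of the deck's centre line (value of joint carriage above 0.126 m and velocity of joint crank between -0.1 and 0.1 rad/s and x of plate_center in the frame of deck between -0.01 and 0.01 m and y of plate_center in the frame of deck between -0.007 and 0.007 m and z of plate_center in the frame of deck between -0.001 and 0.003 m and angle between plate_center's own z axis and vertical below 0.035 rad and angle between the y axis of plate_center and the y axis of deck, either way round below 0.12 rad); the robot touches nothing.
It fails at once if the plate falls to the bench or the stand's base (height (world z) of plate_center below 0.03 m).
It fails at once if the crank is spun or pushed round (over 1 rad/s) without the fingers on its grip sleeve ((velocity of joint crank above 1 rad/s or velocity of joint crank below -1 rad/s) and not (contact force between the fingers and sleeve above 0.5 N) and value of joint carriage below 0.118 m).
It fails at once if another thing on the bench is moved more than 40 mm (distance of any of dish, beaker, wash_bottle, jar, spatula, brush, weight from where it was at the start of the episode above 0.04 m).
It also fails if it takes over 72 s, if anything falls off the work surface, if the arm or the gripper's body presses on something with over 40 N, if the wrist force passes 120 N, or if a joint passes its speed limit or range.

### The arm

A 6-joint arm with a two-finger parallel gripper is mounted at the origin on the work surface. World frame = base frame: x ahead of the robot, y to its left, z up, the work surface at z = 0. Lengths are in m, angles in rad, forces in N, time in s.
With the tool pointing down it reaches from about 0.35 to 0.975 m from the base axis. Payload 4.9 kg.
Tool frame: the origin (TCP) lies on the front face of the gripper's body, between the roots of the fingers; the fingertips stand ctrl.finger_overhang ahead of it and the grasp point (between the pads) lies 54 mm ahead of it (ctrl.finger_overhang is the distance from the TCP to the fingertips, in m); z points along the fingers, y is the line along which they close (so a half turn about z gives the same grasp; the last joint's range is limited). The gripper opens to 85 mm and grips with 20 to 120 N. Pads are 22 mm wide; open, the fingers measure 114 mm over their backs; the gripper's body (76 mm by 85 mm) begins 54 mm behind the grasp point. The pads swing forward as they close: fully open they stand 13 mm farther back than shut.
Start: joints at [-1.23, 0.053, 1.613, -0, 1.476, -0.119], TCP at [0.277, -0.56, 0.304] pointing down, gripper open.
Joint ranges: [-3.01, 3.01], [-1.01, 2.22], [0.06, 2.58], [-1.02, 4.17], [0.09, 2.62], [-3.14, 3.14]. Speed limits (rad/s): [2.57, 2.57, 3.14, 3.14, 3.14, 3.14].

### API

Orientations are given as a rotation vector (axis times angle).
In Python, from station import ctrl, vision gives the robot as it stands. The module is installed in compiled form; this text tells all that it offers.
- The arm moves only by the tool drive_tool, never from a script. Its argument "rows" is a list of rows, each a list of 2 entries, a list of its own where there are three numbers: the shift along the tool's x, y, z in m, then the turn about the tool's z in rad. A call has 1 to 10 rows; each row shifts and turns the commanded pose from where the row before left it, along the tool's axes as they then stand; what a row does not reach is not made up. A row lasts 1/10 s, in which the tool goes at most 50 mm and 8.59 degrees, less where a joint would pass 70% of its speed; a pose out of reach is approached as far as the arm can. A call with a gripper value outside its range is refused whole. "jaw" is the closure, from 0 (fully open) to 1 (shut), set as the call begins (left out, the last holds). The fingers move at their own pace and stop on an object; "grip_force" is the grip in N (left out, the last holds). Time passes only in rows, so rows that do not move let the fingers close. It gives the time, the measured TCP pose, the force, the opening and the grip force at its end, in the units of the state.
- ctrl.get_obs(): the state, without advancing time (a new reading comes with each control period).
- vision.get_image(name): name is "scene" or "top" or "wrist"; returns a dict with "image" (420x560x3 uint8, blue, green, red), "vertical_fov" (degrees; the focal length in pixels is half the picture's height over the tangent of half this angle, whatever the lens; pixels are square), "cx", "cy" (the principal point, pixels), "R" (3x3) and "t" (3): a world point X has camera coordinates R X + t. Camera axes: x right, y down, z forward; pixel columns grow to the right and rows downward; lengths in m; the calibration is good to about 2 mm. A picture is of the moment at which its call begins. There is no depth.
- ctrl.finish_job(): hands the job in; it is judged then, once.
The state is a dict: "t": time; "q": joint angles; "dq": joint speeds; "effort": joint torques, N m; "tool_pos": TCP position; "tool_rot": TCP orientation; "contact_force": force on the tool from outside, world axes, zero at the start; "wrist_torque": the same for the moment, N m; "opening": finger opening in m; "grip_force": force on a finger pad.
Only numpy, scipy, OpenCV 4.12 (cv2) and the standard library are available. Lean on these libraries where they do the work, as an engineer would, in place of code of your own. Each camera call takes 0.05 s, during which the arm holds its last target. There are 200 camera calls.

## Working session

There is one attempt and no reset: what is moved stays moved. The work goes in short steps, Python scripts to look and compute and a tool call to move; the robot and the scene stay as the last step left them, time stands still between calls to the robot, and variables do not carry over. Pictures are saved under pics/ and viewed, at most 10 in all, crops included, and the job is handed in when it is done.

Besides the shell and the picture viewer there is one more tool, called as name([rows], argument=value, ...), one row to a line, values as JSON. drive_tool: Moves the arm, as the interface text tells. Its arguments: {"type":"object","properties":{"rows":{"type":"array","items":{"type":"array"}},"jaw":{"type":"number"},"grip_force":{"type":"number"}},"required":["rows"]}

```bash
mkdir -p pics; cat > h.py <<'E'
import numpy as np, cv2
from station import ctrl, vision
def grab(n):
    d=vision.get_image(n); d['f']=d['image'].shape[0]/2/np.tan(np.radians(d['vertical_fov'])/2)
    d['R']=np.array(d['R']);d['t']=np.array(d['t']);return d
def ray(d,uv,z):
    uv=np.atleast_2d(uv).astype(float)
    c=np.c_[(uv[:,0]-d['cx'])/d['f'],(uv[:,1]-d['cy'])/d['f'],np.ones(len(uv))]@d['R']
    o=-d['R'].T@d['t']; s=(z-o[2])/c[:,2]
    return o+c*s[:,None]
def proj(d,X):
    p=np.atleast_2d(X)@d['R'].T+d['t'];return p[:,:2]/p[:,2:]*d['f']+[d['cx'],d['cy']]
E
python3 - <<'E'
from h import *
for n in('top','scene'):
    d=grab(n);cv2.imwrite(f'pics/{n}0.png',d['image']);print(n,d['f'],d['cx'],d['cy'],-d['R'].T@d['t'],d['R'][2])
    np.savez(f'{n}0.npz',**d)
o=ctrl.get_obs();print(o,ctrl.finger_overhang)
E
```

```text
top 466.1059925631197 267.8743289521872 206.13540051468112 [ 0.33851584 -0.00775302  1.40426294] [ 0.13816984 -0.00756282 -0.99037967]
scene 490.3598656706758 279.21589392609326 211.50014708342042 [ 1.23310731 -0.76230228  1.49228921] [-0.38921025  0.43438274 -0.81229737]
{'t': 0.1, 'q': array([-1.23000285e+00,  5.32885395e-02,  1.61415264e+00,  5.18432762e-06,
        1.47601232e+00, -1.18966705e-01]), 'dq': array([ 0.00052809, -0.00135118, -0.00352527, -0.00136293, -0.00092469,
        0.00040258]), 'effort': array([-6.07759739e-04, -3.94906282e+01, -3.71363032e+01, -9.08789434e-05,
        3.91087029e-03,  4.40383431e-06]), 'tool_pos': array([ 0.27720822, -0.55968053,  0.30278968]), 'tool_rot': array([-3.05714790e+00, -7.15423420e-01,  3.15294182e-04]), 'contact_force': array([-0.06656919, -1.2596886 ,  0.60922189]), 'wrist_torque': array([-0.02439687, -0.00601858,  0.02188706]), 'grip_force': 0.0, 'opening': 0.08543271439105592} 0.0726
```

View pics/top0.png

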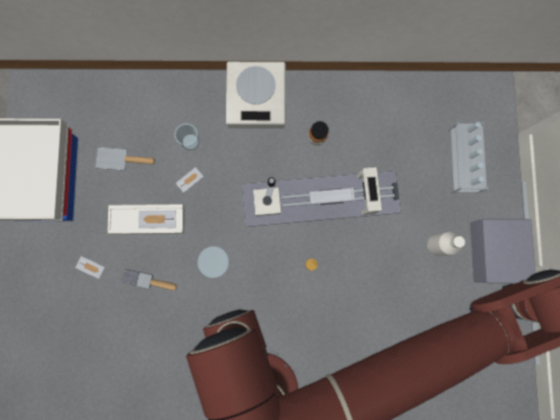

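View pics/scene0.png

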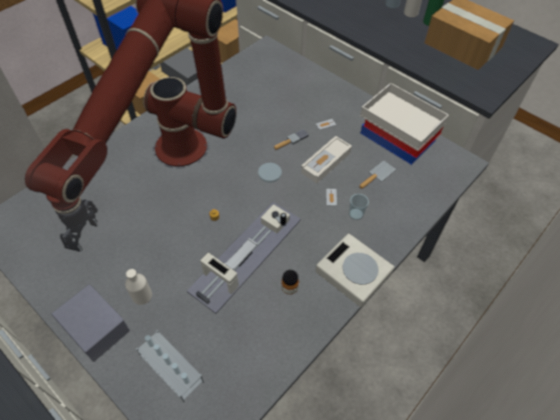

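Top view: tray at about (145,219) with its open end to the right (world -y). The plate is at (158,219), the stand at about (322,198), the crank housing at (267,201), the black grip at (271,182), the deck at (332,196) and the bridge at (371,190). Next I'll measure these.

```bash
python3 - <<'E'
from h import *
d=dict(np.load('top0.npz'));im=d['image']
a=cv2.resize(im[195:245,95:200],None,fx=7,fy=7,interpolation=cv2.INTER_CUBIC)
b=cv2.resize(im[160:230,240:405],None,fx=4.4,fy=4.4,interpolation=cv2.INTER_CUBIC)
a=cv2.copyMakeBorder(a,0,0,0,800-a.shape[1],cv2.BORDER_CONSTANT);b=cv2.resize(im[160:190+35,240:405],(800,int(65*800/165)),interpolation=cv2.INTER_CUBIC)
v=np.vstack([cv2.resize(a,(800,350))[:280],b]);cv2.imwrite('pics/crop.png',v[:600]);print(v.shape)
hsv=cv2.cvtColor(im,cv2.COLOR_BGR2HSV).astype(int)
def rect(m,roi,z):
    M=np.zeros(im.shape[:2],np.uint8);x0,x1,y0,y1=roi;M[y0:y1,x0:x1]=m[y0:y1,x0:x1]
    n,l,s,c=cv2.connectedComponentsWithStats(M);k=1+np.argmax(s[1:,4]);
    p=np.argwhere(l==k)[:,::-1]
    cs=cv2.convexHull(p.astype(np.int32))[:,0]; w=ray(d,cs,z)[:,:2]
    r=cv2.minAreaRect((w*1000).astype(np.float32));print(roi,z,s[k,4],r)
    return M
V=hsv[...,2];S=hsv[...,1]
w=(V>150)
rect(w,(100,192,198,242),.046)
rect((V>150),(248,285,180,222),.052)
rect((V>150),(355,385,160,220),.105)
rect((V<50),(262,280,172,190),.115)
for r in [(219,range(130,192,3)),(196,range(290,365,3))]: print([(x,im[r[0],x].tolist()) for x in r[1]])
E
```

```text
(595, 800, 3)
(100, 192, 198, 242) 0.046 2195 ((490.2823791503906, 342.10479736328125), (85.31949615478516, 219.54922485351562), 0.22513428330421448)
(248, 285, 180, 222) 0.052 617 ((543.47265625, -13.666702270507812), (77.11018371582031, 78.9137191772461), 5.0138325691223145)
(355, 385, 160, 220) 0.105 474 ((571.7547607421875, -317.75701904296875), (127.09759521484375, 58.90336227416992), 7.0694074630737305)
(262, 280, 172, 190) 0.115 10 ((581.2583618164062, -26.217113494873047), (5.715728759765625, 11.25640869140625), 0.24648071825504303)
[(130, [216, 222, 223]), (133, [216, 222, 223]), (136, [216, 222, 224]), (139, [193, 191, 189]), (142, [180, 181, 183]), (145, [103, 140, 172]), (148, [100, 141, 174]), (151, [100, 141, 174]), (154, [102, 142, 175]), (157, [101, 139, 173]), (160, [100, 139, 174]), (163, [102, 133, 163]), (166, [155, 155, 158]), (169, [158, 156, 159]), (172, [153, 152, 156]), (175, [195, 196, 195]), (178, [217, 222, 224]), (181, [209, 215, 217]), (184, [106, 107, 109]), (187, [123, 122, 119]), (190, [125, 121, 121])]
[(290, [162, 158, 152]), (293, [160, 156, 151]), (296, [158, 155, 150]), (299, [154, 150, 145]), (302, [149, 145, 139]), (305, [144, 139, 135]), (308, [146, 141, 138]), (311, [190, 186, 183]), (314, [191, 187, 185]), (317, [192, 187, 185]), (320, [192, 187, 185]), (323, [193, 189, 186]), (326, [193, 189, 186]), (329, [195, 191, 188]), (332, [194, 190, 188]), (335, [197, 194, 191]), (338, [198, 194, 191]), (341, [197, 193, 190]), (344, [199, 195, 191]), (347, [198, 194, 191]), (350, [197, 193, 190]), (353, [185, 180, 178]), (356, [140, 132, 130]), (359, [148, 140, 137]), (362, [142, 135, 133])]
```

View pics/crop.png

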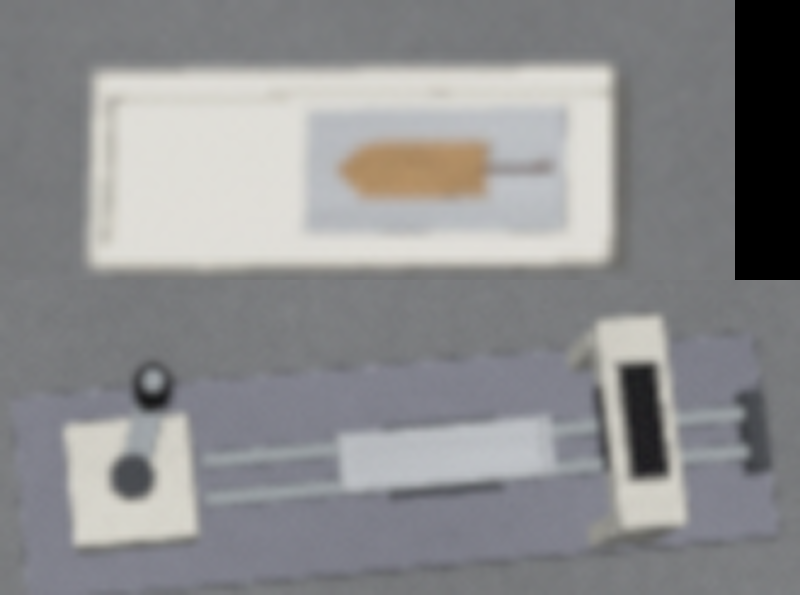

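```bash
cat >> h.py <<'E'
def pose():
    o=ctrl.get_obs();R=cv2.Rodrigues(np.array(o['tool_rot']))[0];return o,np.array(o['tool_pos']),R
def to(tgt,phi=None):
    o,p,R=pose();s=R.T@(np.array(tgt)-p)
    f=np.arctan2(R[1,0],R[0,0]);print('t',round(o['t'],2),'tcp',p.round(4),'phi',round(np.degrees(f),2),'shift',(s*1000).round(1),'turn(deg,rad)',None if phi is None else (round(f*57.2958-phi,2),round(f-np.radians(phi),4)))
E
python3 - <<'E'
from h import *
d=dict(np.load('top0.npz'))
a=lambda *p:np.array([[95+x/7,195+y/7] for x,y in p]); b=lambda *p:np.array([[240+x*165/800,160+(y-280)*165/800] for x,y in p])
print('plate',ray(d,a((305,108),(567,108),(567,233),(305,233)),.043).round(3)[:,:2].tolist(), ray(d,a((436,170.5)),.043))
print('tray corners',ray(d,a((92,68),(614,66),(614,266),(90,268)),.046).round(3)[:,:2].tolist())
h=ray(d,b((132,477)),.064)[0];g=ray(d,b((152,384)),.115)[0];k=ray(d,b((447,453)),.044)[0];br=ray(d,b((642,421)),.105)[0]
print('hub',h,'grip',g,'R',np.linalg.norm((g-h)[:2]),'deck',k,'bridge',br)
u=(h-br)[:2];print(np.linalg.norm(u),'yaw',np.degrees(np.arctan2(-u[0],u[1])), 'hub-deck',np.linalg.norm((h-k)[:2]))
print('deck line yaw',[np.degrees(np.arctan2(-(x:=ray(d,b(p,q),.044))[0,0]+x[1,0],x[0,1]-x[1,1])) for p,q in [((340,436),(550,416)),((342,491),(553,470))]])
to((.48,-.12,.304),95)
E
```

```text
plate [[0.514, 0.362], [0.515, 0.252], [0.462, 0.25], [0.462, 0.36]] [[0.48803016 0.3059572  0.043     ]]
tray corners [[0.53, 0.451], [0.532, 0.232], [0.448, 0.23], [0.446, 0.447]]
hub [ 0.54165296 -0.01605445  0.064     ] grip [ 0.58855488 -0.02718402  0.115     ] R 0.048204327818284716 deck [ 0.56026563 -0.20839708  0.044     ] bridge [ 0.56973385 -0.31382615  0.105     ]
0.29909282933168396 yaw 5.3872549421889175 hub-deck 0.19324109094627642
deck line yaw [np.float64(5.74108940891777), np.float64(5.956113017179504)]
t 0.1 tcp [ 0.2772 -0.5597  0.3028] phi 26.34 shift [ 376.8 -304.    -0.6] turn(deg,rad) (np.float64(-68.66), np.float64(-1.1983))
```

drive_tool([
  [[0.0377, -0.0304, 0], 0],
  [[0.0377, -0.0304, 0], 0],
  [[0.0377, -0.0304, 0], 0],
  [[0.0377, -0.0304, 0], 0],
  [[0.0377, -0.0304, 0], 0],
  [[0.0377, -0.0304, 0], 0],
  [[0.0377, -0.0304, 0], 0],
  [[0.0377, -0.0304, 0], 0],
  [[0.0377, -0.0304, 0], 0],
  [[0.0377, -0.0304, 0], 0],
])

```text
t: 1.1
tool_pos: [0.4805, -0.1183, 0.3036]
tool_rot: [-3.059, -0.716, 0.0]
contact_force: [1.1, -0.4, 0.4]
opening: 0.0857
grip_force: 0.0
```

drive_tool([
  [[0, 0, 0], -0.15],
  [[0, 0, 0], -0.15],
  [[0, 0, 0], -0.15],
  [[0, 0, 0], -0.15],
  [[0, 0, 0], -0.15],
  [[0, 0, 0], -0.15],
  [[0, 0, 0], -0.15],
  [[0, 0, 0], -0.148],
  [[0, 0, 0], 0],
  [[0, 0, 0], 0],
])

```text
t: 2.1
tool_pos: [0.4801, -0.1203, 0.3035]
tool_rot: [-2.126, -2.312, 0.0]
contact_force: [0.0, -1.2, -0.5]
opening: 0.0859
grip_force: 0.0
```

```bash
python3 - <<'E'
from h import *
d=grab('wrist');np.savez('w1.npz',**d);cv2.imwrite('pics/w1.png',d['image']);print(d['f'],-d['R'].T@d['t'],d['R'].round(3))
for n,X in dict(hub=[.5417,-.0161,.064],grip=[.5886,-.0272,.115],deck=[.5603,-.2084,.04],bridge=[.5697,-.3138,.105]).items(): print(n,proj(d,X))
to((.49,.385,.304),90)
E
```

```text
356.32264136541403 [ 0.47447187 -0.04147619  0.37295594] [[ 0.997  0.083 -0.001]
 [ 0.08  -0.949  0.306]
 [ 0.025 -0.305 -0.952]]
hub [[361.41842128  69.2429163 ]]
grip [[443.73191205  87.59726157]]
deck [[344.81175346 270.33061052]]
bridge [[351.34209088 401.82687652]]
t 2.15 tcp [ 0.4802 -0.1203  0.3036] phi 94.84 shift [ 5.027e+02  5.240e+01 -3.000e-01] turn(deg,rad) (np.float64(4.84), np.float64(0.0844))
```

View pics/w1.png

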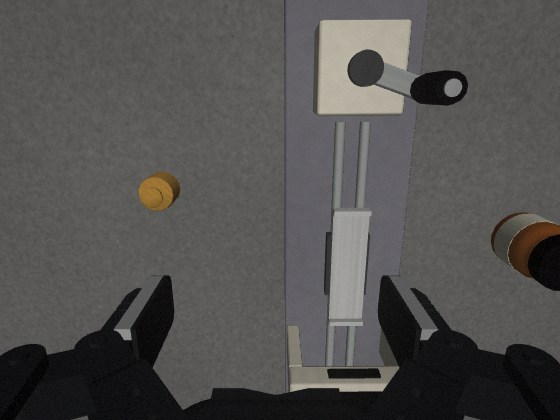

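Wrist view: hub (366,68), grip top (453,87), and the deck between lips at about (352,212) and (346,322). I'll compute positions from this and move on to the tray.

```bash
python3 - <<'E'
from h import *
d=dict(np.load('w1.npz'));g=cv2.cvtColor(d['image'],cv2.COLOR_BGR2GRAY)
# lip/deck edges by column/row profiles
for r in (235,265,295): print(r,g[r,318:378].tolist())
for c in (350,): print(c,g[200:335,c].tolist())
P=lambda u,v,z:ray(d,(u,v),z)[0].round(4)
print('hub',P(366,68,.064),'grip',P(453,87,.115),'lips',P(352,210,.046),P(345.5,323,.046))
m=(g<45).astype(np.uint8);m[:,:405]=0;m[120:]=0
print('blk bbox',cv2.boundingRect(m))
E
```

```text
235 [98, 97, 97, 98, 99, 96, 99, 100, 31, 42, 44, 42, 47, 51, 124, 150, 153, 155, 160, 157, 160, 159, 155, 158, 158, 156, 153, 153, 157, 157, 159, 160, 155, 156, 152, 153, 158, 156, 154, 151, 150, 151, 150, 155, 161, 156, 155, 155, 155, 154, 74, 46, 87, 98, 100, 100, 101, 102, 100, 100]
265 [102, 102, 97, 96, 99, 98, 75, 29, 45, 53, 55, 57, 55, 152, 154, 153, 159, 156, 163, 162, 158, 158, 157, 156, 159, 155, 155, 161, 160, 160, 157, 156, 154, 155, 155, 158, 152, 151, 149, 150, 154, 161, 158, 160, 155, 155, 156, 129, 57, 64, 101, 101, 106, 106, 102, 100, 95, 98, 101, 100]
295 [97, 96, 99, 99, 100, 99, 101, 87, 91, 86, 62, 82, 155, 150, 155, 160, 159, 160, 160, 157, 160, 161, 163, 160, 164, 165, 163, 162, 160, 158, 158, 156, 157, 156, 157, 155, 150, 153, 158, 164, 161, 160, 156, 158, 157, 129, 98, 99, 97, 100, 99, 96, 98, 97, 100, 99, 98, 101, 100, 98]
350 [99, 100, 100, 95, 100, 99, 100, 102, 113, 116, 113, 139, 158, 159, 159, 160, 159, 159, 159, 159, 157, 155, 156, 155, 159, 158, 160, 156, 161, 155, 157, 156, 154, 158, 157, 155, 158, 158, 157, 154, 156, 154, 159, 158, 155, 155, 157, 156, 155, 153, 156, 155, 154, 153, 156, 160, 158, 156, 156, 155, 156, 153, 154, 156, 153, 154, 153, 154, 157, 158, 155, 155, 156, 155, 154, 156, 157, 155, 155, 158, 155, 156, 156, 157, 159, 157, 157, 156, 160, 158, 155, 156, 158, 156, 159, 157, 156, 160, 160, 157, 157, 156, 156, 156, 154, 157, 158, 157, 158, 159, 155, 160, 159, 156, 159, 162, 160, 154, 146, 112, 112, 115, 160, 159, 159, 159, 123, 130, 129, 127, 132, 129, 127, 132, 130]
hub [ 0.5452 -0.0149  0.064 ] grip [ 0.5948 -0.0263  0.115 ] lips [ 0.5564 -0.1407  0.046 ] [ 0.5685 -0.2677  0.046 ]
blk bbox (410, 70, 58, 35)
```

drive_tool([
  [[0.049, 0.0052, 0], 0.0084],
  [[0.049, 0.0052, 0], 0.0084],
  [[0.049, 0.0052, 0], 0.0084],
  [[0.049, 0.0052, 0], 0.0084],
  [[0.049, 0.0052, 0], 0.0084],
  [[0.049, 0.0052, 0], 0.0084],
  [[0.049, 0.0052, 0], 0.0084],
  [[0.048, 0.0052, 0], 0.0084],
  [[0.047, 0.0052, 0], 0.0084],
  [[0, 0, 0], 0.0084],
])

```text
t: 3.15
tool_pos: [0.5029, 0.3239, 0.3032]
tool_rot: [-2.213, -2.227, -0.0]
contact_force: [-0.4, -0.8, -0.5]
opening: 0.0852
grip_force: 0.0
```

```bash
python3 - <<'E'
from h import *
d=grab('wrist');np.savez('w2.npz',**d);cv2.imwrite('pics/w2.png',d['image']);print(-d['R'].T@d['t'])
to((.489,.385,.304),90)
print(proj(d,[[.489,.234,.04],[.489,.251,.043],[.489,.361,.043],[.515,.361,.043]]))
E
```

```text
[0.50341922 0.40293066 0.37277524]
t 3.2 tcp [0.5031 0.3217 0.3032] phi 90.26 shift [ 63.3 -13.8  -0.8] turn(deg,rad) (np.float64(0.26), np.float64(0.0046))
[[261.09711969 266.65701459]
 [260.86760552 252.836095  ]
 [260.05241483 143.09674498]
 [288.39835732 143.26665769]]
```

View pics/w2.png

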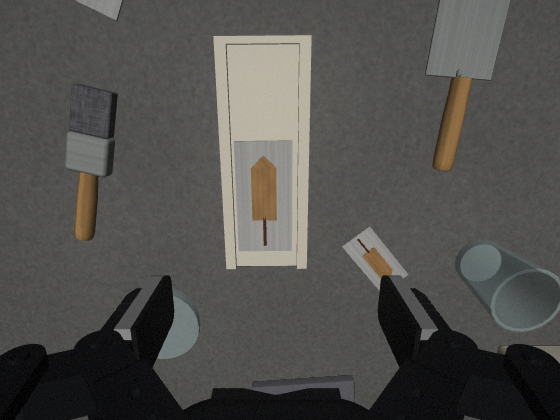

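Wrist view: tray channel with the mouth at v≈267, and the plate spanning u 234–292, v 140–251 (the large one; the small card at (375,258) is a decoy). Next I'll take the edges and compute the push.

```bash
python3 - <<'E'
from h import *
d=dict(np.load('w2.npz'));P=lambda u,v,z:ray(d,(u,v),z)[0].round(4)
g=cv2.cvtColor(d['image'],cv2.COLOR_BGR2GRAY)
m=(g>185).astype(np.uint8)
hsv=cv2.cvtColor(d['image'],cv2.COLOR_BGR2HSV)
t=((hsv[...,2]>120)).astype(np.uint8);t[:,:205]=0;t[:,320:]=0;t[275:]=0
n,l,s,c=cv2.connectedComponentsWithStats(t);k=1+np.argmax(s[1:,4]);h=cv2.convexHull(np.argwhere(l==k)[:,::-1].astype(np.int32))[:,0]
r=cv2.minAreaRect((ray(d,h,.046)[:,:2]*1000).astype(np.float32));print('tray',r)
print('row245',[ (u,int(g[245,u])) for u in range(222,312,2)])
print('col245',[ (v,int(g[v,245])) for v in range(132,150,1)],[ (v,int(g[v,245])) for v in range(245,275,1)])
w=dict(np.load('w1.npz'));Q=lambda u,v,z:ray(w,(u,v),z)[0].round(4)
print('deck lips',Q(353,211.5,.046),Q(346.5,325.7,.046),'deck sides',Q(331,265,.04),Q(365.4,265,.04),'sleeve top',Q(453,87,.115))
print('plate corners',P(234,140,.043),P(292,140,.043),P(293,251,.043),P(238,251,.043))
E
```

```text
tray ((492.7482604980469, 342.9771728515625), (82.1628189086914, 215.4122314453125), 0.7738903164863586)
row245 [(222, 85), (224, 83), (226, 180), (228, 178), (230, 177), (232, 175), (234, 175), (236, 177), (238, 165), (240, 145), (242, 145), (244, 143), (246, 140), (248, 143), (250, 147), (252, 151), (254, 148), (256, 145), (258, 150), (260, 152), (262, 151), (264, 63), (266, 97), (268, 146), (270, 149), (272, 142), (274, 141), (276, 152), (278, 149), (280, 144), (282, 148), (284, 149), (286, 148), (288, 144), (290, 148), (292, 176), (294, 174), (296, 148), (298, 173), (300, 176), (302, 175), (304, 177), (306, 174), (308, 84), (310, 82)]
col245 [(132, 181), (133, 181), (134, 182), (135, 182), (136, 179), (137, 178), (138, 178), (139, 180), (140, 177), (141, 135), (142, 142), (143, 143), (144, 142), (145, 142), (146, 139), (147, 143), (148, 143), (149, 141)] [(245, 143), (246, 144), (247, 145), (248, 143), (249, 141), (250, 143), (251, 169), (252, 177), (253, 179), (254, 178), (255, 175), (256, 178), (257, 177), (258, 178), (259, 174), (260, 177), (261, 175), (262, 176), (263, 176), (264, 176), (265, 175), (266, 74), (267, 80), (268, 86), (269, 83), (270, 84), (271, 88), (272, 86), (273, 86), (274, 84)]
deck lips [ 0.5576 -0.1421  0.046 ] [ 0.57   -0.2709  0.046 ] deck sides [ 0.5452 -0.2035  0.04  ] [ 0.5806 -0.2005  0.04  ] sleeve top [ 0.5948 -0.0263  0.115 ]
plate corners [0.4652 0.3637 0.043 ] [0.5182 0.364  0.043 ] [0.5215 0.2532 0.043 ] [0.4659 0.2529 0.043 ]
```

drive_tool([
  [[0.034, -0.0053, 0], 0.0046],
  [[0.034, -0.0053, 0], 0],
  [[0, 0, 0.045], 0],
  [[0, 0, 0.045], 0],
  [[0, 0, 0.045], 0],
  [[0, 0, 0.025], 0],
  [[0, 0, 0], 0],
  [[0, 0, 0], 0],
], jaw=0.82, grip_force=20)

```text
t: 4.0
tool_pos: [0.4934, 0.3867, 0.1444]
tool_rot: [2.225, 2.218, -0.0]
contact_force: [-0.3, -0.5, 0.6]
opening: 0.0153
grip_force: 0.0
```

```bash
python3 - <<'E'
from h import *
d=grab('wrist');cv2.imwrite('pics/w3.png',d['image'])
to((.4925,.390,.114),90);print(ctrl.get_obs()['opening'],ctrl.get_obs()['contact_force'])
E
```

```text
t 4.05 tcp [0.4941 0.3874 0.1461] phi 89.83 shift [ 2.6 -1.7 32.1] turn(deg,rad) (np.float64(-0.17), np.float64(-0.0029))
0.015716350311645602 [0.58944717 0.18959643 0.21141175]
```

View pics/w3.png

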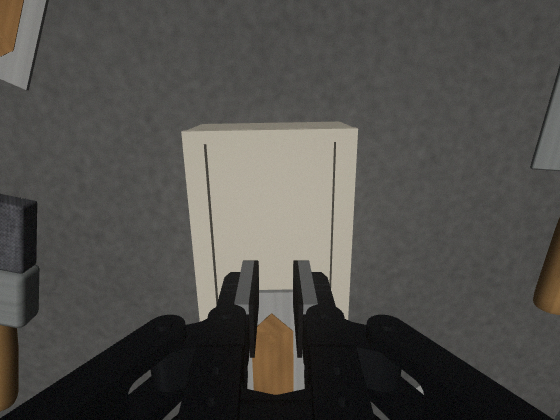

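Fingers are centred in the channel (u 240–315 inside 207–335), with tips at v≈261 and the plate's rear edge at v≈290. I'll lower them behind the plate.

```bash
python3 - <<'E'
from h import *
d=grab('wrist')
for z in (.071,.0735,.076): print(z,ray(d,[(249,261),(302,261)],z).round(4).tolist())
print('plate rear',ray(d,(275,290.5),.043), 'channel',ray(d,[(212,270),(333,270)],.046))
to((.4935,.390,.114),90)
E
```

```text
0.071 [[0.4833, 0.3959, 0.071], [0.507, 0.3958, 0.071]]
0.0735 [[0.4835, 0.3971, 0.0735], [0.5068, 0.397, 0.0735]]
0.076 [[0.4837, 0.3983, 0.076], [0.5066, 0.3982, 0.076]]
plate rear [[0.4948249  0.36435525 0.043     ]] channel [[0.46158757 0.37855308 0.046     ]
 [0.52554883 0.3782633  0.046     ]]
t 4.1 tcp [0.4945 0.3878 0.1469] phi 89.85 shift [ 2.2 -1.1 32.9] turn(deg,rad) (np.float64(-0.15), np.float64(-0.0026))
```

drive_tool([
  [[0.002, 0, 0.01], 0],
  [[0, 0, 0.01], 0],
  [[0, 0, 0.008], 0],
  [[0, 0, 0], 0],
  [[0, 0, 0], 0],
])

```text
t: 4.6
tool_pos: [0.4926, 0.3893, 0.1153]
tool_rot: [-2.223, -2.22, 0.002]
contact_force: [-0.7, -0.0, -0.3]
opening: 0.0156
grip_force: 0.0
```

drive_tool([
  [[0, 0, 0.001], 0],
  [[0, 0, 0.001], 0],
  [[0, 0, 0], 0],
])

```text
t: 4.9
tool_pos: [0.493, 0.3895, 0.1141]
tool_rot: [2.223, 2.22, 0.0]
contact_force: [0.3, 0.4, 1.2]
opening: 0.0153
grip_force: 0.0
```

drive_tool([
  [[0, 0, 0.001], 0],
  [[0, 0, 0], 0],
])

```text
t: 5.1
tool_pos: [0.493, 0.3894, 0.113]
tool_rot: [2.223, 2.22, 0.0]
contact_force: [-0.3, 0.8, -0.1]
opening: 0.0153
grip_force: 0.0
```

drive_tool([
  [[0, 0, 0.001], 0],
  [[0, 0, 0], 0],
])

```text
t: 5.3
tool_pos: [0.493, 0.3895, 0.1129]
tool_rot: [2.223, 2.22, -0.0]
contact_force: [-1.2, -1.3, 5.2]
opening: 0.0154
grip_force: 2.5
```

drive_tool([
  [[0, 0, -0.0017], 0],
  [[-0.012, 0, 0], 0],
  [[-0.008, 0, 0], 0],
  [[-0.01, 0, 0], 0],
  [[-0.012, 0, 0], 0],
  [[-0.012, 0, 0], 0],
  [[-0.012, 0, 0], 0],
  [[-0.008, 0, 0], 0],
  [[-0.005, 0, 0], 0],
  [[0, 0, 0], 0],
])

```text
t: 6.3
tool_pos: [0.4928, 0.3097, 0.1135]
tool_rot: [2.224, 2.219, -0.001]
contact_force: [-1.0, 0.5, -0.1]
opening: 0.0151
grip_force: 0.0
```

drive_tool([
  [[0, 0, 0], 0],
  [[0, 0, -0.03], 0],
  [[0.02, 0, -0.045], 0],
  [[0.02, 0, -0.045], 0],
  [[0, 0, -0.03], 0],
  [[0, 0, 0], 0],
  [[0, 0, 0], 0],
], jaw=0.0)

```text
t: 7.0
tool_pos: [0.493, 0.3509, 0.2643]
tool_rot: [2.222, 2.22, 0.002]
contact_force: [0.2, -0.4, -0.3]
opening: 0.0851
grip_force: 0.0
```

```bash
python3 - <<'E'
from h import *
d=grab('wrist');np.savez('w4.npz',**d);cv2.imwrite('pics/w4.png',d['image'])
to((.4925,.22,.2),90);print(ctrl.get_obs()['opening'])
E
```

```text
t 7.05 tcp [0.4923 0.3504 0.2625] phi 89.93 shift [-130.4    0.4   62.6] turn(deg,rad) (np.float64(-0.07), np.float64(-0.0012))
0.08496939430681734
```

View pics/w4.png

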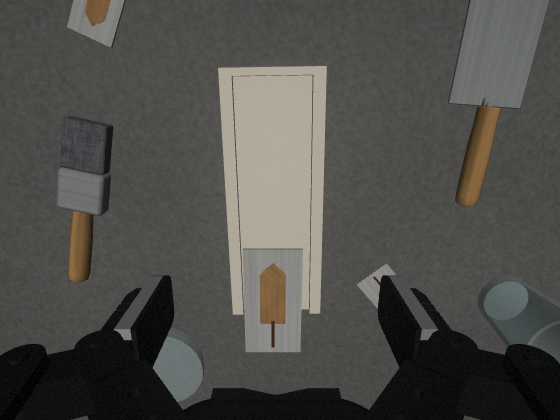

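Plate overhangs: rear edge v≈248, front v≈352, mouth v≈315, u 243–302.

```bash
python3 - <<'E'
from h import *
d=dict(np.load('w4.npz'));P=lambda *a:ray(d,a[:2],a[2])[0].round(4)
print('plate corners',P(243,248.5,.043),P(302.5,248.5,.043),P(300.5,352,.043),P(246,352,.043))
print('mouth',P(237,314.5,.046),P(317,313,.046))
E
```

```text
plate corners [0.465  0.3002 0.043 ] [0.5179 0.3001 0.043 ] [0.5183 0.1892 0.043 ] [0.4647 0.1893 0.043 ]
mouth [0.4577 0.2342 0.046 ] [0.5326 0.2357 0.046 ]
```

drive_tool([
  [[-0.044, 0, 0], 0],
  [[-0.044, -0.001, 0], 0],
  [[-0.043, 0, 0], 0],
  [[0, 0, 0.045], 0],
  [[0, 0, 0.045], 0],
  [[0, 0, 0.045], 0],
  [[0, 0, 0.02], 0],
  [[0, 0, 0], 0],
  [[0, 0, 0], 0],
])

```text
t: 7.95
tool_pos: [0.4908, 0.2191, 0.1074]
tool_rot: [-2.222, -2.219, 0.004]
contact_force: [-0.2, -0.2, 0.3]
opening: 0.0856
grip_force: 0.0
```

```bash
python3 - <<'E'
from h import *
to((.4915,.2195,.094),90)
E
```

```text
t 7.95 tcp [0.4908 0.2191 0.1074] phi 89.9 shift [ 0.4  0.7 13.4] turn(deg,rad) (np.float64(-0.1), np.float64(-0.0018))
```

drive_tool([
  [[0, 0.0006, 0.013], 0],
  [[0, 0, 0], 0],
  [[0, 0, 0], 0],
])

```text
t: 8.25
tool_pos: [0.4925, 0.2195, 0.0961]
tool_rot: [2.223, 2.219, 0.001]
contact_force: [0.1, 0.2, -0.1]
opening: 0.0854
grip_force: 0.0
```

drive_tool([
  [[0, 0, 0], 0],
  [[0, 0, 0], 0],
  [[0, 0, 0], 0],
  [[0, 0, 0], 0],
  [[0, 0, 0], 0],
  [[0, 0, 0], 0],
], jaw=1.0, grip_force=35)

```text
t: 8.85
tool_pos: [0.4926, 0.2195, 0.0963]
tool_rot: [2.223, 2.22, 0.001]
contact_force: [-1.4, -0.5, 5.7]
opening: 0.0529
grip_force: 35.9
```

drive_tool([
  [[0, 0, -0.003], 0],
  [[0, 0, -0.006], 0],
  [[0, 0, -0.015], 0],
  [[0, 0, -0.025], 0],
  [[0, 0, -0.025], 0],
  [[0, 0, -0.015], 0],
  [[0, 0, -0.005], 0],
  [[0, 0, 0], 0],
  [[0, 0, 0], 0],
])

```text
t: 9.75
tool_pos: [0.4916, 0.2192, 0.1884]
tool_rot: [-2.223, -2.219, 0.003]
contact_force: [0.1, -0.6, -1.5]
opening: 0.053
grip_force: 36.6
```

```bash
python3 - <<'E'
from h import *
d=grab('wrist');np.savez('w5.npz',**d);cv2.imwrite('pics/w5.png',d['image'])
o=ctrl.get_obs();print(o['opening'],o['grip_force'])
# deck target: tcp at deck centre + 25.2mm toward stand -y, yaw 5.5
y=np.radians(5.5);Y=np.array([-np.sin(y),np.cos(y)]);D=np.array([.5622,-.207])
T=D-.0252*Y;print(T);to((T[0],T[1],.19),95.5)
E
```

```text
0.05267998716403236 36.642762422561646
[ 0.56461531 -0.23208398]
t 9.8 tcp [0.4914 0.2192 0.1881] phi 89.91 shift [-451.1   73.9   -1.8] turn(deg,rad) (np.float64(-5.59), np.float64(-0.0976))
```

View pics/w5.png

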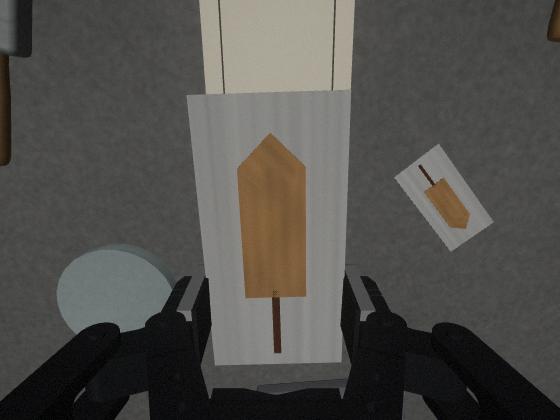

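The plate is held, with corners at (188,96), (350,91), (341,363) and (216,366). I'll check that it's level from the corner geometry.

```bash
python3 - <<'E'
from h import *
d=dict(np.load('w5.npz'))
im=np.array([[188,96],[350,91],[341,363],[216,366]],float)
obj=np.array([[-.027,.055,0],[.027,.055,0],[.027,-.055,0],[-.027,-.055,0]])
K=np.array([[d['f'],0,d['cx']],[0,d['f'],d['cy']],[0,0,1]])
ok,r,t=cv2.solvePnP(obj,im,K,None)
Rw=d['R'].T@cv2.Rodrigues(r)[0];c=d['R'].T@(t[:,0]-d['t'])
print('centre',c,'axes\n',Rw.round(3))
print(ray(d,im,.134).round(4))
E
```

```text
centre [0.49182449 0.24364421 0.13315653] axes
 [[ 1.    -0.029  0.   ]
 [ 0.029  1.     0.003]
 [-0.    -0.003  1.   ]]
[[0.4635 0.2979 0.134 ]
 [0.517  0.2994 0.134 ]
 [0.52   0.19   0.134 ]
 [0.4669 0.1884 0.134 ]]
```

drive_tool([
  [[0, 0, -0.02], 0],
  [[-0.015, 0.0025, -0.025], 0],
  [[-0.036, 0.006, -0.007], 0],
  [[-0.045, 0.0075, 0], 0],
  [[-0.045, 0.0075, 0], 0],
  [[-0.045, 0.0075, 0], 0],
  [[-0.045, 0.0075, 0], 0],
  [[-0.045, 0.0075, 0], 0],
  [[-0.045, 0.0075, 0], 0],
  [[-0.045, 0.0075, 0], 0],
])

```text
t: 10.8
tool_pos: [0.5521, -0.1484, 0.2399]
tool_rot: [-2.222, -2.218, 0.001]
contact_force: [0.7, -0.5, 0.8]
opening: 0.0528
grip_force: 36.8
```

drive_tool([
  [[-0.04, 0.007, 0], 0],
  [[-0.03, 0.005, 0], 0],
  [[-0.015, 0.0025, 0], 0],
  [[0, 0, 0], -0.05],
  [[0, 0, 0], -0.0476],
  [[0, 0, 0], 0],
  [[0, 0, 0], 0],
  [[0, 0, 0], 0],
])

```text
t: 11.6
tool_pos: [0.5669, -0.2311, 0.2412]
tool_rot: [-2.112, -2.325, 0.0]
contact_force: [0.1, 0.0, -1.0]
opening: 0.0528
grip_force: 36.7
```

```bash
python3 - <<'E'
from h import *
d=grab('wrist');np.savez('w6.npz',**d);cv2.imwrite('pics/w6.png',d['image'])
to((.5646,-.2321,.19),95.5)
E
```

```text
t 11.65 tcp [ 0.567  -0.2312  0.2414] phi 95.51 shift [-0.7 -2.4 51.4] turn(deg,rad) (np.float64(0.01), np.float64(0.0001))
```

View pics/w6.png

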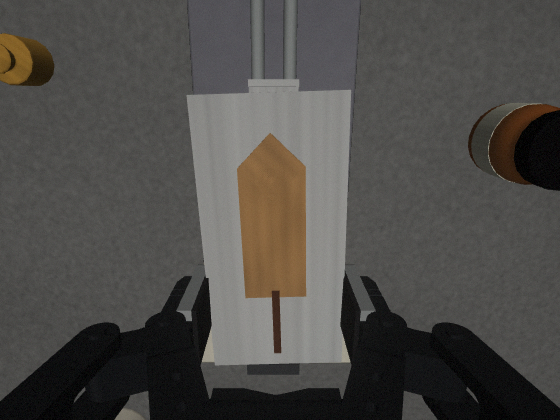

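Still level and held, with the deck's far lip visible at (249–299, 81–92). I'll refine the deck position from that lip.

```bash
python3 - <<'E'
from h import *
d=dict(np.load('w6.npz'));g=cv2.cvtColor(d['image'],cv2.COLOR_BGR2GRAY)
print(g[74:98,272].tolist(),g[85,243:304].tolist())
y=np.radians(5.5);Y=np.array([-np.sin(y),np.cos(y)])
for v in (79.5,80.5,81.5):
    L=ray(d,[(249.5,v),(298.5,v)],.046); c=L.mean(0)[:2]; print(v,L.round(4).tolist(),'deck',c-.0644*Y)
im=np.array([[188,96],[350,91],[341,363],[216,366]],float)
pc=ray(d,im,.1864).mean(0);print('plate',pc)
E
```

```text
[90, 86, 85, 85, 86, 129, 142, 147, 142, 141, 143, 141, 120, 143, 140, 142, 143, 142, 138, 137, 136, 134, 135, 136] [88, 88, 88, 88, 85, 140, 143, 147, 143, 143, 144, 144, 142, 141, 143, 143, 143, 145, 142, 143, 143, 139, 142, 140, 143, 141, 142, 140, 141, 141, 143, 138, 139, 143, 140, 140, 142, 139, 137, 142, 139, 139, 139, 141, 141, 142, 139, 136, 139, 138, 140, 136, 140, 144, 139, 142, 99, 90, 85, 88, 85]
79.5 [[0.541, -0.144, 0.046], [0.5751, -0.1407, 0.046]] deck [ 0.5642173  -0.20644047]
80.5 [[0.5411, -0.1446, 0.046], [0.5752, -0.1414, 0.046]] deck [ 0.56427915 -0.20709464]
81.5 [[0.5411, -0.1453, 0.046], [0.5752, -0.142, 0.046]] deck [ 0.5643411  -0.20774987]
plate [ 0.56491313 -0.20664816  0.1864    ]
```

drive_tool([
  [[0, -0.002, 0], 0.02],
  [[0, 0, 0.03], 0],
  [[0, 0, 0.04], 0],
  [[0, 0, 0.035], 0],
  [[0, 0, 0.022], 0],
  [[0, 0, 0.01], 0],
  [[0, 0, 0], 0],
  [[0, 0, 0], 0],
  [[0, 0, 0], 0],
])

```text
t: 12.55
tool_pos: [0.5662, -0.2325, 0.1069]
tool_rot: [2.133, 2.301, 0.001]
contact_force: [0.3, 0.3, -0.8]
opening: 0.0524
grip_force: 36.7
```

drive_tool([
  [[0, 0, 0.003], 0],
  [[0, 0, 0.002], 0],
  [[0, 0, 0], 0],
  [[0, 0, 0], 0],
])

```text
t: 12.95
tool_pos: [0.565, -0.2319, 0.0996]
tool_rot: [-2.135, -2.304, -0.0]
contact_force: [0.1, -0.0, -0.8]
opening: 0.0528
grip_force: 36.8
```

```bash
python3 - <<'E'
from h import *
d=grab('wrist');np.savez('w7.npz',**d);g=cv2.cvtColor(d['image'],cv2.COLOR_BGR2GRAY)
to((.5646,-.2321,.0965),94.5)
print('rows',[(c,g[60:110,c].tolist()) for c in (262,285)])
print('lip row', [(r,g[r,235:310].tolist()) for r in (80,)])
cv2.imwrite('pics/w7.png',d['image'])
E
```

```text
t 13.0 tcp [ 0.565  -0.2319  0.0996] phi 94.35 shift [-0.2 -0.4  3.1] turn(deg,rad) (np.float64(-0.15), np.float64(-0.0025))
rows [(262, [140, 141, 139, 142, 140, 141, 142, 138, 140, 142, 141, 140, 141, 141, 137, 75, 115, 135, 138, 136, 135, 135, 137, 138, 136, 136, 134, 135, 136, 138, 134, 138, 140, 138, 135, 143, 134, 138, 139, 137, 139, 141, 137, 139, 138, 140, 138, 139, 140, 138]), (285, [138, 140, 140, 139, 137, 139, 138, 139, 140, 138, 141, 142, 140, 138, 118, 78, 138, 140, 137, 133, 136, 138, 138, 140, 139, 140, 137, 137, 136, 136, 136, 139, 136, 139, 138, 138, 135, 141, 136, 137, 136, 139, 139, 138, 138, 136, 140, 137, 141, 140])]
lip row [(80, [136, 141, 140, 143, 141, 141, 139, 137, 136, 138, 137, 138, 138, 137, 141, 137, 137, 138, 135, 133, 136, 134, 136, 135, 135, 137, 137, 135, 136, 139, 139, 137, 135, 140, 138, 140, 137, 138, 137, 137, 134, 135, 132, 131, 133, 133, 136, 133, 136, 135, 136, 137, 135, 137, 137, 131, 131, 135, 134, 134, 133, 133, 132, 133, 133, 134, 133, 136, 135, 140, 136, 139, 137, 138, 138])]
```

View pics/w7.png

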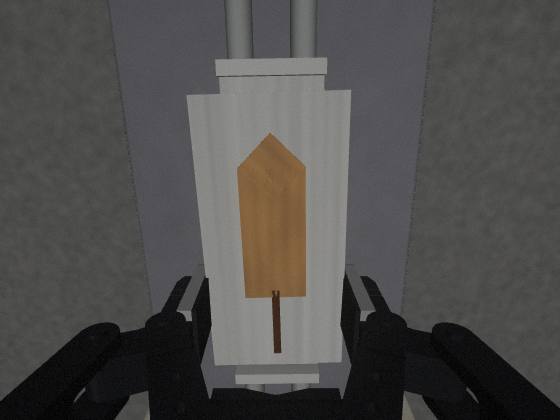

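Well aligned: the plate is centred between the lips (far gap v 75–93, near gap v 364–374) and within 1 mm across. I'll set it down.

drive_tool([
  [[0, 0, 0.0015], 0],
  [[0, 0, 0.001], 0],
  [[0, 0, 0], 0],
])

```text
t: 13.3
tool_pos: [0.5651, -0.2319, 0.0972]
tool_rot: [-2.135, -2.304, 0.0]
contact_force: [-0.0, -0.1, 1.3]
opening: 0.0523
grip_force: 36.8
```

drive_tool([
  [[0, 0, 0.001], 0],
  [[0, 0, 0], 0],
  [[0, 0, 0], 0],
])

```text
t: 13.6
tool_pos: [0.5652, -0.2319, 0.0969]
tool_rot: [2.135, 2.304, -0.0]
contact_force: [-2.2, 2.5, 5.4]
opening: 0.0524
grip_force: 37.1
```

Contact at about 5 N. Releasing slowly.

drive_tool([
  [[0, 0, 0], 0],
  [[0, 0, 0], 0],
  [[0, 0, 0], 0],
  [[0, 0, 0], 0],
  [[0, 0, 0], 0],
  [[0, 0, 0], 0],
], jaw=0.15)

```text
t: 14.2
tool_pos: [0.565, -0.2319, 0.096]
tool_rot: [-2.135, -2.304, 0.0]
contact_force: [-0.2, -0.3, 0.4]
opening: 0.0725
grip_force: 0.0
```

drive_tool([
  [[0, 0, -0.01], 0],
  [[0, 0, -0.03], 0],
  [[0, 0, -0.045], 0],
  [[0, 0, -0.045], 0],
  [[0, 0, -0.02], 0],
  [[0, 0, 0], 0],
  [[0, 0, 0], 0],
])

```text
t: 14.9
tool_pos: [0.565, -0.2318, 0.2465]
tool_rot: [2.135, 2.304, 0.0]
contact_force: [-0.7, -0.1, 0.5]
opening: 0.0731
grip_force: 0.0
```

```bash
python3 - <<'E'
from h import *
d=grab('wrist');np.savez('w8.npz',**d);im=d['image'];g=cv2.cvtColor(im,cv2.COLOR_BGR2GRAY)
hsv=cv2.cvtColor(im,cv2.COLOR_BGR2HSV)
print('opening',ctrl.get_obs()['opening'])
m=((hsv[...,2]>120)&(hsv[...,1]<25)).astype(np.uint8)
m[360:]=0
n,l,s,c=cv2.connectedComponentsWithStats(m)
for k in np.argsort(-s[1:,4])[:4]+1: print(s[k],c[k].round(1))
leaf=cv2.inRange(hsv,(8,90,60),(25,255,255));n,l,s,c=cv2.connectedComponentsWithStats(leaf)
for k in np.argsort(-s[1:,4])[:3]+1: print('leaf',s[k],c[k].round(1),ray(d,c[k],.043)[0].round(4))
cv2.imwrite('pics/w8.png',im)
# column profile through deck/plate centre
cc=proj(d,[.5635,-.2065,.043])[0].astype(int);print(cc,[(v,int(g[v,cc[0]-22])) for v in range(60,360,4)])
# row profile
print([(u,int(g[cc[1],u])) for u in range(180,380,3)])
# clean crank look from the top camera, arm permitting
to((.56,-.06,.27),95)
E
```

```text
opening 0.07263716268756239
[ 236    0   74  293 9992] [274.4 154. ]
[141 320  16  10  93] [151.  323.9]
[395 320  16  10  93] [400.2 323.8]
[339 253   4   1   4] [340.5 253. ]
leaf [ 258  113   33  114 2408] [274.4 159.1] [ 0.5626 -0.2002  0.043 ]
leaf [   0   39   58   51 1859] [21.2 62.3] [ 0.3782 -0.1449  0.043 ]
leaf [ 495   97   65   73 1246] [515.8 121.1] [ 0.7399 -0.1583  0.043 ]
[274 167] [(60, 96), (64, 92), (68, 92), (72, 87), (76, 83), (80, 161), (84, 162), (88, 151), (92, 154), (96, 156), (100, 155), (104, 154), (108, 153), (112, 154), (116, 154), (120, 150), (124, 150), (128, 153), (132, 150), (136, 151), (140, 149), (144, 154), (148, 152), (152, 153), (156, 151), (160, 152), (164, 156), (168, 153), (172, 153), (176, 156), (180, 152), (184, 154), (188, 154), (192, 153), (196, 155), (200, 155), (204, 154), (208, 157), (212, 155), (216, 156), (220, 154), (224, 153), (228, 153), (232, 155), (236, 100), (240, 101), (244, 101), (248, 99), (252, 107), (256, 100), (260, 97), (264, 100), (268, 99), (272, 97), (276, 104), (280, 100), (284, 99), (288, 100), (292, 100), (296, 29),
[... 369 characters left out ...]
, (234, 98), (237, 93), (240, 144), (243, 158), (246, 155), (249, 150), (252, 154), (255, 154), (258, 160), (261, 116), (264, 121), (267, 119), (270, 124), (273, 112), (276, 116), (279, 113), (282, 111), (285, 120), (288, 114), (291, 158), (294, 155), (297, 159), (300, 160), (303, 157), (306, 156), (309, 160), (312, 102), (315, 101), (318, 100), (321, 102), (324, 99), (327, 99), (330, 96), (333, 100), (336, 99), (339, 97), (342, 98), (345, 101), (348, 101), (351, 89), (354, 89), (357, 96), (360, 97), (363, 96), (366, 90), (369, 90), (372, 98), (375, 93), (378, 87)]
t 14.95 tcp [ 0.5644 -0.2316  0.2449] phi 94.35 shift [171.4   8.6 -25. ] turn(deg,rad) (np.float64(-0.65), np.float64(-0.0113))
```

Leaf stays put; plate is on the deck. Next, a closer look at the grip.

drive_tool([
  [[0.02, 0.004, 0], -0.02],
  [[0.045, 0.0095, 0], 0],
  [[0.045, 0.0095, 0], 0],
  [[0.045, 0.0095, 0], 0],
  [[0, 0, 0], 0],
  [[0, 0, 0], 0],
], jaw=0.15)

```text
t: 15.55
tool_pos: [0.5821, -0.0735, 0.2438]
tool_rot: [-2.108, -2.325, 0.003]
contact_force: [0.3, 0.6, -0.3]
opening: 0.0724
grip_force: 0.0
```

```bash
python3 - <<'E'
from h import *
d=grab('wrist');im=d['image'];g=cv2.cvtColor(im,cv2.COLOR_BGR2GRAY)
for n,X in dict(top=[.5945,-.0263,.115],bot=[.5945,-.0263,.065],hub=[.545,-.0148,.064]).items(): print(n,proj(d,X)[0].round(1))
p=proj(d,[.5945,-.0263,.115])[0].astype(int)
m=(g<60).astype(np.uint8);M=np.zeros_like(m);M[max(0,p[1]-60):p[1]+60,p[0]-45:p[0]+60]=m[max(0,p[1]-60):p[1]+60,p[0]-45:p[0]+60]
n,l,s,c=cv2.connectedComponentsWithStats(M)
for k in np.argsort(-s[1:,4])[:3]+1: print('dark',s[k],c[k].round(1))
b=((g>90)&(cv2.dilate(m,np.ones((15,15)))>0)).astype(np.uint8)
for r in range(p[1]-25,p[1]+40,5): print(r,g[r,p[0]-36:p[0]+44:3].tolist())
np.savez('w9.npz',**d)
to((.5945,-.0263,.15),95.5)
E
```

```text
top [305.4 157.6]
bot [299.9 145.5]
hub [229.6 121.2]
dark [ 283  130   42   47 1162] [302.3 151.8]
dark [315 176   1   1   1] [315. 176.]
dark [314 201   1   1   1] [314. 201.]
132 [128, 129, 125, 127, 126, 124, 125, 128, 24, 24, 23, 22, 23, 25, 96, 95, 62, 85, 91, 85, 92, 89, 88, 88, 89, 90, 90]
137 [130, 131, 133, 130, 130, 129, 28, 23, 27, 22, 21, 18, 22, 21, 16, 26, 84, 91, 85, 91, 92, 81, 84, 84, 91, 92, 84]
142 [127, 129, 129, 132, 131, 26, 27, 24, 25, 31, 23, 28, 24, 26, 22, 21, 22, 49, 86, 93, 93, 88, 84, 86, 89, 88, 88]
147 [87, 117, 132, 130, 130, 24, 22, 23, 25, 25, 26, 35, 45, 25, 27, 22, 25, 25, 85, 94, 92, 90, 88, 89, 90, 88, 87]
152 [170, 173, 169, 166, 94, 25, 25, 31, 25, 71, 133, 135, 130, 129, 127, 58, 24, 25, 18, 93, 90, 87, 85, 88, 86, 89, 94]
157 [173, 175, 172, 171, 171, 26, 24, 30, 30, 132, 135, 134, 127, 128, 126, 129, 24, 24, 27, 88, 80, 89, 86, 89, 85, 85, 90]
162 [174, 171, 173, 172, 175, 137, 26, 25, 27, 133, 133, 128, 132, 126, 126, 131, 20, 27, 35, 87, 89, 86, 95, 92, 93, 87, 88]
167 [174, 171, 173, 172, 174, 132, 54, 24, 24, 24, 127, 132, 128, 124, 69, 25, 24, 24, 88, 87, 91, 91, 92, 90, 89, 88, 90]
172 [97, 90, 89, 86, 86, 97, 92, 97, 29, 28, 25, 25, 20, 16, 23, 28, 40, 85, 90, 91, 96, 96, 89, 90, 91, 94, 91]
177 [99, 100, 98, 99, 100, 94, 98, 97, 98, 97, 97, 97, 77, 81, 96, 84, 84, 89, 92, 91, 93, 89, 93, 93, 95, 90, 90]
182 [99, 101, 98, 98, 99, 97, 99, 96, 98, 97, 96, 96, 95, 100, 98, 82, 87, 88, 91, 87, 85, 86, 92, 87, 89, 85, 84]
187 [97, 100, 97, 96, 97, 99, 99, 99, 95, 94, 95, 99, 99, 100, 97, 76, 93, 95, 94, 92, 90, 91, 93, 88, 93, 90, 94]
192 [97, 95, 100, 95, 98, 98, 96, 99, 101, 95, 97, 99, 98, 100, 98, 71, 92, 96, 95, 91, 84, 86, 89, 92, 93, 90, 92]
t 15.6 tcp [ 0.5822 -0.0745  0.2442] phi 95.53 shift [46.7 17.2 94.1] turn(deg,rad) (np.float64(0.03), np.float64(0.0006))
```

drive_tool([
  [[0.0235, 0.0086, 0], 0],
  [[0.0225, 0.0085, 0], 0],
  [[0, 0, 0], 0],
  [[0, 0, 0.03], 0],
  [[0, 0, 0.035], 0],
  [[0, 0, 0.025], 0],
  [[0, 0, 0.008], 0],
  [[0, 0, 0], 0],
  [[0, 0, 0], 0],
])

```text
t: 16.5
tool_pos: [0.5962, -0.0281, 0.1494]
tool_rot: [2.112, 2.323, 0.001]
contact_force: [0.6, -0.5, -0.5]
opening: 0.0725
grip_force: 0.0
```

drive_tool([
  [[0, 0, 0], 0],
  [[0, 0, 0], 0],
  [[0, 0, 0], 0],
  [[0, 0, 0], 0],
  [[0, 0, 0], 0],
  [[0, 0, 0], 0],
  [[0, 0, 0], 0],
], jaw=1.0, grip_force=25)

```text
t: 17.2
tool_pos: [0.5948, -0.027, 0.1492]
tool_rot: [-2.11, -2.325, 0.003]
contact_force: [-6.4, -0.2, 6.7]
opening: 0.0225
grip_force: 25.4
```

```bash
python3 - <<'E'
from h import *
to((.5945,-.0275,.146),95.5);o=ctrl.get_obs();print(o['opening'],o['grip_force'],o['contact_force'])
# rows: clockwise circle in tool axes, phi=95.5 : tool x = stand y, tool y = stand x
th0=np.arctan2(*(np.array([[np.cos(y:=np.radians(5.5)),np.sin(y)],[-np.sin(y),np.cos(y)]])@np.array([.5945-.545,-.0275+.0148])));print('theta0',th0,'left',10.89-th0)
th=th0+np.arange(0,62)*.2
P=np.c_[.05*np.cos(th),.05*np.sin(th)];D=np.diff(P,axis=0)*1000
for i in range(0,50,10): print([[x.round(1).item(),y.round(1).item()] for x,y in D[i:i+10]])
E
```

```text
t 17.2 tcp [ 0.5948 -0.027   0.1492] phi 95.53 shift [-0.4 -0.4  3.2] turn(deg,rad) (np.float64(0.03), np.float64(0.0006))
0.022546461283231897 25.350164473056793 [-6.40337449 -0.18433813  6.65786612]
theta0 1.917937930316027 left 8.972062069683973
[[-9.0, -4.3], [-8.0, -6.0], [-6.6, -7.5], [-5.0, -8.6], [-3.2, -9.5], [-1.2, -9.9], [0.8, -10.0], [2.7, -9.6], [4.6, -8.9], [6.2, -7.8]]
[[7.7, -6.4], [8.8, -4.7], [9.6, -2.9], [9.9, -0.9], [9.9, 1.1], [9.5, 3.0], [8.7, 4.8], [7.6, 6.5], [6.2, 7.9], [4.5, 8.9]]
[[2.6, 9.6], [0.7, 10.0], [-1.3, 9.9], [-3.3, 9.4], [-5.1, 8.6], [-6.7, 7.4], [-8.0, 5.9], [-9.0, 4.2], [-9.7, 2.3], [-10.0, 0.4]]
[[-9.8, -1.6], [-9.3, -3.6], [-8.4, -5.3], [-7.2, -6.9], [-5.7, -8.2], [-4.0, -9.2], [-2.1, -9.8], [-0.1, -10.0], [1.9, -9.8], [3.8, -9.2]]
[[5.6, -8.3], [7.1, -7.0], [8.4, -5.5], [9.3, -3.7], [9.8, -1.8], [10.0, 0.2], [9.7, 2.2], [9.1, 4.1], [8.1, 5.8], [6.8, 7.3]]
```

drive_tool([
  [[-0.009, -0.0043, 0], 0],
  [[-0.008, -0.006, 0], 0],
  [[-0.0066, -0.0075, 0], 0],
  [[-0.005, -0.0086, 0], 0],
  [[-0.0032, -0.0095, 0], 0],
])

```text
t: 17.7
tool_pos: [0.5636, -0.0641, 0.1494]
tool_rot: [2.109, 2.321, 0.001]
contact_force: [4.2, -2.4, 3.8]
opening: 0.0227
grip_force: 25.1
```

```bash
python3 - <<'E'
from h import *
o,p,R=pose();print(p,np.linalg.norm(p[:2]-[.545,-.0148]),o['contact_force'],o['opening'],o['grip_force'],o['wrist_torque'])
E
```

```text
[ 0.56363927 -0.06410924  0.14936754] 0.0527145498213041 [ 4.22580546 -2.42622705  3.80711935] 0.022665093462271305 25.118502974510193 [-0.48781895 -0.72350259 -0.04871025]
```

drive_tool([
  [[-0.0012, -0.0099, 0], 0],
  [[0.0008, -0.01, 0], 0],
  [[0.0027, -0.0096, 0], 0],
  [[0.0046, -0.0089, 0], 0],
  [[0.0062, -0.0078, 0], 0],
  [[0.0077, -0.0064, 0], 0],
  [[0.0088, -0.0047, 0], 0],
  [[0.0096, -0.0029, 0], 0],
  [[0.0099, -0.0009, 0], 0],
  [[0.0099, 0.0011, 0], 0],
])

```text
t: 18.7
tool_pos: [0.4961, -0.0104, 0.1492]
tool_rot: [-2.112, -2.325, 0.007]
contact_force: [-5.0, -1.9, 11.5]
opening: 0.0227
grip_force: 25.9
```

drive_tool([
  [[0.0095, 0.003, 0], 0],
  [[0.0087, 0.0048, 0], 0],
  [[0.0076, 0.0065, 0], 0],
  [[0.0062, 0.0079, 0], 0],
  [[0.0045, 0.0089, 0], 0],
  [[0.0026, 0.0096, 0], 0],
  [[0.0007, 0.01, 0], 0],
  [[-0.0013, 0.0099, 0], 0],
  [[-0.0033, 0.0094, 0], 0],
  [[-0.0051, 0.0086, 0], 0],
])

```text
t: 19.7
tool_pos: [0.5717, 0.0254, 0.1489]
tool_rot: [2.111, 2.325, -0.012]
contact_force: [-8.8, -8.8, 12.3]
opening: 0.0226
grip_force: 26.0
```

```bash
python3 - <<'E'
from h import *
o,p,R=pose();c=np.array([.545,-.0148])
th=1.918+.2*25;y=np.radians(5.5);X=np.array([np.cos(y),np.sin(y)]);Y=np.array([-np.sin(y),np.cos(y)])
t=c+.05*(np.sin(th)*X+np.cos(th)*Y);print(p,np.linalg.norm(p[:2]-c),'ideal',t,o['contact_force'],o['opening'],o['grip_force']);to((t[0],t[1],.149),95.5)
E
```

```text
[0.57174347 0.0254425  0.14888214] 0.04831844353166433 ideal [0.57065624 0.0281157 ] [-8.8114376  -8.84235835 12.33570321] 0.022615726679980193 25.968645215034485
t 19.7 tcp [0.5717 0.0254 0.1489] phi 95.53 shift [ 2.8 -0.8 -0.1] turn(deg,rad) (np.float64(0.03), np.float64(0.0005))
```

drive_tool([
  [[-0.0067, 0.0074, 0], 0],
  [[-0.008, 0.0059, 0], 0],
  [[-0.009, 0.0042, 0], 0],
  [[-0.0097, 0.0023, 0], 0],
  [[-0.01, 0.0004, 0], 0],
  [[-0.0098, -0.0016, 0], 0],
  [[-0.0093, -0.0036, 0], 0],
  [[-0.0084, -0.0053, 0], 0],
  [[-0.0072, -0.0069, 0], 0],
  [[-0.0057, -0.0082, 0], 0],
])

```text
t: 20.7
tool_pos: [0.5761, -0.057, 0.1493]
tool_rot: [2.11, 2.322, 0.002]
contact_force: [4.4, -1.2, 4.1]
opening: 0.0224
grip_force: 25.2
```

drive_tool([
  [[-0.004, -0.0092, 0], 0],
  [[-0.0021, -0.0098, 0], 0],
  [[-0.0001, -0.01, 0], 0],
  [[0.0019, -0.0098, 0], 0],
  [[0.0038, -0.0092, 0], 0],
  [[0.0056, -0.0083, 0], 0],
  [[0.0071, -0.007, 0], 0],
  [[0.0084, -0.0055, 0], 0],
])

```text
t: 21.5
tool_pos: [0.5035, -0.0445, 0.1492]
tool_rot: [2.111, 2.324, -0.011]
contact_force: [-5.5, -7.2, 12.3]
opening: 0.0224
grip_force: 25.9
```

```bash
python3 - <<'E'
from h import *
o,p,R=pose();c=np.array([.545,-.0148]);y=np.radians(5.5)
r=np.array([[np.cos(y),np.sin(y)],[-np.sin(y),np.cos(y)]])@(p[:2]-c)
print(p,np.linalg.norm(r),'theta',np.arctan2(*r)%(2*np.pi)+2*np.pi,'cmd',1.918+.2*43,o['contact_force'],o['grip_force'])
E
```

```text
[ 0.50346444 -0.04445813  0.14922253] 0.051037308130097415 theta 10.471479381859432 cmd 10.517999999999999 [-5.49694419 -7.23256758 12.26404819] 25.913061797618866
```

drive_tool([
  [[0.0046, -0.002, 0], 0],
  [[0.0047, -0.0017, 0], 0],
  [[0.0048, -0.0011, 0], 0],
  [[0.0049, -0.0007, 0], 0],
  [[0, 0, 0], 0],
  [[0, 0, 0], 0],
])

```text
t: 22.1
tool_pos: [0.4965, -0.0266, 0.1492]
tool_rot: [2.109, 2.324, -0.014]
contact_force: [-5.9, -12.1, 11.8]
opening: 0.0221
grip_force: 25.8
```

drive_tool([
  [[0.003, 0, 0], 0],
  [[0, 0, 0], 0],
  [[0, 0, 0], 0],
])

```text
t: 22.4
tool_pos: [0.4964, -0.0257, 0.1492]
tool_rot: [2.106, 2.321, -0.019]
contact_force: [-6.3, -20.4, 10.1]
opening: 0.0222
grip_force: 25.7
```

```bash
cat > th.py <<'E'
from h import *
o,p,R=pose();c=np.array([.545,-.0148]);y=np.radians(5.5)
r=np.array([[np.cos(y),np.sin(y)],[-np.sin(y),np.cos(y)]])@(p[:2]-c)
print(p,np.linalg.norm(r),'theta',np.arctan2(*r)%(2*np.pi)+2*np.pi,o['contact_force'],R.T@o['contact_force'],o['grip_force'])
E
python3 th.py
```

```text
[ 0.49637059 -0.02571928  0.14922621] 0.049840241351530666 theta 10.87069024764692 [ -6.25485291 -20.43782136  10.05556324] [-19.871016    -8.2470484   -9.75043561] 25.739718675613403
```

At the stop: 3 mm commanded gave under 1 mm of travel while the force rose to 20 N. I'll relax and release.

drive_tool([
  [[-0.003, 0, 0], 0],
  [[-0.001, 0, 0], 0],
  [[0, 0, 0], 0],
])

```text
t: 22.7
tool_pos: [0.4965, -0.027, 0.1491]
tool_rot: [2.112, 2.325, -0.011]
contact_force: [-6.3, -8.0, 13.1]
opening: 0.0221
grip_force: 26.1
```

drive_tool([
  [[0, 0, 0], 0],
  [[0, 0, 0], 0],
  [[0, 0, 0], 0],
  [[0, 0, 0], 0],
  [[0, 0, 0], 0],
], jaw=0.3)

```text
t: 23.2
tool_pos: [0.4974, -0.0242, 0.1476]
tool_rot: [-2.111, -2.325, 0.001]
contact_force: [-0.4, 0.2, 0.4]
opening: 0.0594
grip_force: 0.0
```

drive_tool([
  [[0, 0, -0.01], 0],
  [[0, 0, -0.03], 0],
  [[0, 0, -0.04], 0],
  [[0, 0, -0.04], 0],
  [[-0.02, 0, -0.02], 0],
  [[-0.03, 0, 0], 0],
  [[-0.03, 0, 0], 0],
  [[-0.02, 0, 0], 0],
  [[0, 0, 0], 0],
  [[0, 0, 0], 0],
])

```text
t: 24.2
tool_pos: [0.5074, -0.1238, 0.2885]
tool_rot: [-2.113, -2.325, -0.001]
contact_force: [-0.1, 0.6, 0.5]
opening: 0.0599
grip_force: 0.0
```

```bash
python3 - <<'E'
from h import *
o=ctrl.get_obs();print(o['t'],o['tool_pos'],o['opening'],o['contact_force'])
d=grab('wrist');im=d['image'];g=cv2.cvtColor(im,cv2.COLOR_BGR2GRAY);cv2.imwrite('pics/w10.png',im)
y=np.radians(5.5);X=np.array([np.cos(y),np.sin(y)]);Y=np.array([-np.sin(y),np.cos(y)]);c=np.array([.545,-.0148])
w=lambda sx,sy,z:np.r_[c+sx*X+(sy-.16)*Y,z]
print('deck far lip outer expected (home) px',proj(d,w(0,-.14+.0645,.046)),'grip top px',proj(d,w(.05*np.sin(10.89),.16+.05*np.cos(10.89),.115)))
# profile along deck line toward bridge: gray vs stand y
for sx in (-.02,0.0,.02):
    print(sx,[(s,int(g[int(v),int(u)])) if 0<=(v:=(q:=proj(d,w(sx,s/1000,.044))[0])[1])<420 and 0<=(u:=q[0])<560 else None for s in range(-40,-122,-3)])
hsv=cv2.cvtColor(im,cv2.COLOR_BGR2HSV);leaf=cv2.inRange(hsv,(8,90,60),(25,255,255));n,l,s,cc=cv2.connectedComponentsWithStats(leaf)
for k in np.argsort(-s[1:,4])[:3]+1: print('leaf',s[k],cc[k].round(1))
t=grab('top');cv2.imwrite('pics/top2.png',t['image']);np.savez('top2.npz',**t)
E
```

```text
24.2 [ 0.50738199 -0.12383349  0.288536  ] 0.059935619094660664 [-0.14201543  0.552234    0.47516231]
deck far lip outer expected (home) px [[322.09709507 311.99335305]] grip top px [[271.1205106   60.47458616]]
-0.02 [(-40, 94), (-43, 97), (-46, 100), (-49, 96), (-52, 100), (-55, 101), (-58, 99), (-61, 98), (-64, 97), (-67, 102), (-70, 102), (-73, 101), (-76, 99), (-79, 103), (-82, 103), (-85, 122), (-88, 150), (-91, 147), (-94, 152), (-97, 150), (-100, 146), (-103, 151), (-106, 150), (-109, 150), (-112, 152), (-115, 151), (-118, 152), (-121, 150)]
0.0 [(-40, 99), (-43, 99), (-46, 101), (-49, 96), (-52, 98), (-55, 96), (-58, 100), (-61, 97), (-64, 104), (-67, 102), (-70, 113), (-73, 111), (-76, 142), (-79, 161), (-82, 154), (-85, 133), (-88, 152), (-91, 155), (-94, 156), (-97, 155), (-100, 114), (-103, 110), (-106, 109), (-109, 112), (-112, 114), (-115, 123), (-118, 114), (-121, 112)]
0.02 [(-40, 100), (-43, 102), (-46, 104), (-49, 100), (-52, 101), (-55, 103), (-58, 102), (-61, 102), (-64, 101), (-67, 100), (-70, 100), (-73, 103), (-76, 97), (-79, 101), (-82, 103), (-85, 137), (-88, 156), (-91, 158), (-94, 154), (-97, 154), (-100, 155), (-103, 155), (-106, 160), (-109, 155), (-112, 158), (-115, 155), (-118, 157), (-121, 158)]
leaf [ 103  168   46   40 1321] [124.5 187. ]
leaf [ 496  224   59   55 1111] [516.7 241.9]
leaf [308 330  23  43 863] [319. 353.]
```

```bash
python3 -c "
from station import ctrl
print(ctrl.finish_job())"
```

```text
the job is handed in; nothing more can be done
None
```

I laid the plate flat on the deck between the lips and wound the carriage to its stop by the held grip. I then let go with the robot clear of everything and handed the job in at about 24 s; no verdict was returned, and I checked only plate, carriage and grip in the last image, not the bystanders.

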